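# Load the specimen carrier and close its hold-down frame

### The arm

A 6-joint arm with a two-finger parallel gripper is mounted at the origin on the work surface. World frame = base frame: x ahead of the robot, y to its left, z up, the work surface at z = 0. Lengths are in mm, angles in rad, forces in N, time in s.
With the tool pointing down it reaches from about 375 to 900 mm from the base axis. Payload 3.1 kg.
Tool frame: the origin (TCP) lies midway between the tips of the shut fingers; the grasp point (between the pads) lies r.hold_point_z behind it (r.hold_point_z is the distance from the TCP to the grasp point, in mm); z points along the fingers, y is the line along which they close (so a half turn about z gives the same grasp; the last joint's range is limited). The gripper opens to 85 mm and grips with 20 to 120 N. Pads are 22 mm wide; open, the fingers measure 114 mm over their backs; the gripper's body (76 mm by 85 mm) begins 54 mm behind the grasp point. The pads swing forward as they close: fully open they stand 13 mm farther back than shut.
Start: joints at [-1.333, 0.527, 1.433, -0, 1.181, -0.178], TCP at [252.471, -571.713, 231.31] pointing down, gripper open.
Joint ranges: [-3.08, 3.08], [-0.75, 2.2], [0.22, 2.44], [-1.43, 4.57], [0, 2.65], [-2.85, 2.85]. Speed limits (rad/s): [2.79, 2.79, 3.14, 3.14, 3.14, 3.14].

### API

Orientations are given as a unit quaternion [w, x, y, z].
In Python, from station import r, imaging, ticket gives the robot as it stands (r), with the cameras (imaging) and the job (ticket).
- The arm moves only by the shell command python3 steer.py 'ROWS' [FORCE]. ROWS is rows parted by semicolons, their numbers by spaces, 1 to 8 of them, each of 7 numbers: the finger opening in mm, then dx, dy, dz in mm, then a rotation vector rx, ry, rz in rad; each row shifts and turns the commanded pose from where the row before left it, along the tool's axes as they then stand; what a row does not reach is not made up. A row lasts 1/10 s, in which the tool goes at most 50 mm and 0.15 rad, less where a joint would pass 70% of its speed; a pose out of reach is approached as far as the arm can. The fingers move at their own pace and stop on an object; FORCE is the grip in N (left out, the last holds). Time passes only in rows, so rows that do not move let the fingers close. It prints the time, the measured TCP pose, the force, the opening and the grip force at its end.
- r.get_state(): the state, without advancing time (a new reading comes with each control period).
- imaging.grab_frame(name): name is "scene" or "top" or "wrist"; returns the picture (480x640x3 uint8, red, green, blue); there is no depth.
- imaging.get_calibration(name): a dict with "fx", "fy", "cx", "cy" (pixels), "rvec" (rotation vector, rad) and "tvec" (3), from world to camera coordinates, as OpenCV has them. Camera axes: x right, y down, z forward; pixel columns grow to the right and rows downward; lengths in mm; the calibration is good to about 2 mm. The wrist camera is an equidistant fisheye: a pixel r from the principal point sees the ray r / f radians off the axis. A picture is of the moment at which its call begins: read the wrist's pose just before it. get_calibration takes no time and is no camera call; for the wrist camera it gives the pose at the moment of the call.
- ticket.close_job(): hands the job in; it is judged then, once.
The state is a dict: "time_s": time; "q": joint angles; "qvel": joint speeds; "effort": joint torques, N m; "ee_pos": TCP position; "orientation": TCP orientation; "ft_force": force on the tool from outside, world axes, zero at the start; "ft_torque": the same for the moment, N m; "grip_width": finger opening in mm; "grip_force": force on a finger pad.
Only numpy, scipy, OpenCV 4.12 (cv2) and the standard library are available. Lean on these libraries where they do the work, as an engineer would, in place of code of your own. Each camera call takes 0.05 s, during which the arm holds its last target. There are 200 camera calls.

### The job

Take the two orange-lidded jars out of the slanted rack and set each one down, upright and without dropping it, on the floor of an empty cell of the divided carrier, one per cell. Then swing the carrier's wire hold-down frame fully down over the lids and let go. Leave the purple-lidded jar in the rack, the white-lidded jars in the carrier, and the marker and tape where they are.

Things in the scene. Friction and masses are not known exactly. Their poses are not given: they have to be found in the camera images.
- crate: Divided carrier fixed to the bench: dark grey tray, 260 x 180 mm, six square cells (3 along x, 2 along y, pitch 80 mm), each 60 mm wide; dividers and rims 20 mm thick, tops 50 mm and cell floors 6 mm above the bench. Flat green liners (look only) mark cells that start empty. Teal posts outside its corners: 96 mm high on its -y side (hinge), 86 mm on +y. Origin: centre of underside.
- cell0 (a point): Centre of the floor of carrier cell 0 (-x end of the -y row in the carrier's frame); the cell may be empty or hold a white-lidded jar.
- cell1 (a point): Centre of the floor of carrier cell 1 (middle of the -y row in the carrier's frame); the cell may be empty or hold a white-lidded jar.
- cell2 (a point): Centre of the floor of carrier cell 2 (+x end of the -y row in the carrier's frame); the cell may be empty or hold a white-lidded jar.
- cell3 (a point): Centre of the floor of carrier cell 3 (-x end of the +y row in the carrier's frame); the cell may be empty or hold a white-lidded jar.
- cell4 (a point): Centre of the floor of carrier cell 4 (middle of the +y row in the carrier's frame); the cell may be empty or hold a white-lidded jar.
- cell5 (a point): Centre of the floor of carrier cell 5 (+x end of the +y row in the carrier's frame); the cell may be empty or hold a white-lidded jar.
- holddown (a joint): Hinge angle (rad) of the carrier's wire hold-down frame: 0 = fully down, level, its bars 4 mm clear of the lids of seated jars; starts open at 1.85 to 2.1, leaning back past upright; opens to 2.2. The hinge is stiff: the frame stays where it is left; 3 to 4 N at the front bar moves it.
- bar_grip (a point): Middle of the frame's front bar, which runs along the carrier's x, 210 mm from the hinge line. The bar has a yellow grip sleeve here, 12 mm thick and 100 mm long; the rest of the frame is 8 mm steel wire: two arms 122 mm either side of the middle and two cross wires parallel to the bar, 62 and 142 mm from the hinge line.
- bar_hinge (a point): Middle of the frame's hinge line, which runs along the carrier's x axis, 102 mm from the carrier's centre on its -y side, 93 mm above the bench. At joint value q the front bar lies from here 210 mm x cos q along the carrier's +y and 210 mm x sin q up.
- rack: White slanted rack on a teal foot, fixed, 267 mm long along its y, three pockets at 80 mm pitch (y = -80, 0, 80 mm). Jars in it lean 30 degrees from vertical, lids towards the rack's -x (away from the robot). Pockets are 53 mm wide, 36 mm deep: 44 mm of each jar stands clear, 30 mm between jars. Origin: centre of the foot's underside.
- jar_a: Frosted specimen jar 50 mm in diameter and 80 mm high, flat-ended, straight-sided (the top 18 mm is the lid, as wide as the jar), about 90 g, with an orange lid. Origin: centre of the underside; z along the jar towards its lid. Starts leaning in a pocket of the slanted rack; to be loaded.
- jar_b: Frosted specimen jar 50 mm in diameter and 80 mm high, flat-ended, straight-sided (the top 18 mm is the lid, as wide as the jar), about 90 g, with an orange lid. Origin: centre of the underside; z along the jar towards its lid. Starts leaning in a pocket of the slanted rack; to be loaded.
- purple: Frosted specimen jar 50 mm in diameter and 80 mm high, flat-ended, straight-sided (the top 18 mm is the lid, as wide as the jar), about 90 g, with a purple lid. Origin: centre of the underside; z along the jar towards its lid. Leans in the third pocket of the slanted rack; stays there.
- white0: Frosted specimen jar 50 mm in diameter and 80 mm high, flat-ended, straight-sided (the top 18 mm is the lid, as wide as the jar), about 90 g, with a white lid. Origin: centre of the underside; z along the jar towards its lid. Already stands in a cell of the carrier; stays there.
- white1: Frosted specimen jar 50 mm in diameter and 80 mm high, flat-ended, straight-sided (the top 18 mm is the lid, as wide as the jar), about 90 g, with a white lid. Origin: centre of the underside; z along the jar towards its lid. Already stands in a cell of the carrier; stays there.
- white2: Frosted specimen jar 50 mm in diameter and 80 mm high, flat-ended, straight-sided (the top 18 mm is the lid, as wide as the jar), about 90 g, with a white lid. Origin: centre of the underside; z along the jar towards its lid. Already stands in a cell of the carrier; stays there.
- marker: Marker pen, white with a blue cap, 130 mm long and 16 mm thick, lying along its x on the bench; not part of the job. Origin: on the underside near its middle.
- tape: Roll of green tape, 80 mm across and 24 mm high, lying on the bench; not part of the job. Origin: centre of the underside.

How it is judged:
By the outcome, as a careful person would: the job done as asked, in the order asked, and still so for the second after the job is handed in, with the robot touching nothing.
It also fails if it takes over 72 s, if anything falls off the work surface, if the arm or the gripper's body presses on something with over 40 N, if the wrist force passes 120 N, or if a joint passes its speed limit or range.

## Working session

There is one attempt and no reset: what is moved stays moved. The work goes in short steps, Python scripts to look and compute and a shell command to move; the robot and the scene stay as the last step left them, time stands still between calls to the robot, and variables do not carry over. Pictures are saved under pics/ and viewed, at most 10 in all, crops included, and the job is handed in when it is done.

```bash
ls; mkdir -p pics
python3 - <<'E'
from station import r, imaging, ticket
import cv2
for n in ("scene","top"):
    cv2.imwrite(f"pics/{n}0.png",imaging.grab_frame(n)[:,:,::-1])
    print(n,imaging.get_calibration(n))
print(r.get_state(),r.hold_point_z)
E
```

```text
pics
station.py
steer.py
scene {'fx': 436.9920523118398, 'fy': 436.9920523118398, 'cx': 319.7123728564619, 'cy': 236.12639792313806, 'rvec': array([ 1.35670553,  2.26979065, -0.88571811]), 'tvec': array([ 241.99328098, -320.26675481, 1222.1299706 ])}
top {'fx': 623.5832456347431, 'fy': 623.5832456347431, 'cx': 314.6937741319126, 'cy': 228.7892207033093, 'rvec': array([ 2.09907423, -2.12238026,  0.22483388]), 'tvec': array([ 37.97038841, 569.69773225, 964.47077606])}
{'time_s': 0.1, 'q': array([-1.33347515e+00,  5.28358574e-01,  1.43378354e+00, -2.04573899e-06,
        1.18139982e+00, -1.78521390e-01]), 'qvel': array([ 1.42755862e-03, -2.11328377e-03, -2.24037301e-03, -3.92565031e-05,
        5.17694713e-04,  1.72005537e-03]), 'effort': array([-4.58940508e-05, -4.43304920e+01, -1.78587162e+01, -1.76702060e-04,
        3.87457141e-03,  7.03485110e-07]), 'ee_pos': array([ 252.33513106, -571.08977125,  230.43748034]), 'orientation': array([-9.74189922e-04,  9.78461585e-01,  2.06426686e-01, -2.95956620e-05]), 'ft_force': array([ 0.22152739, -0.24356153, -0.07235641]), 'ft_torque': array([ 0.02463373, -0.01537763,  0.00155883]), 'grip_force': 0.0, 'grip_width': 85.43615851281118} 18.700000000000003
```

View pics/scene0.png

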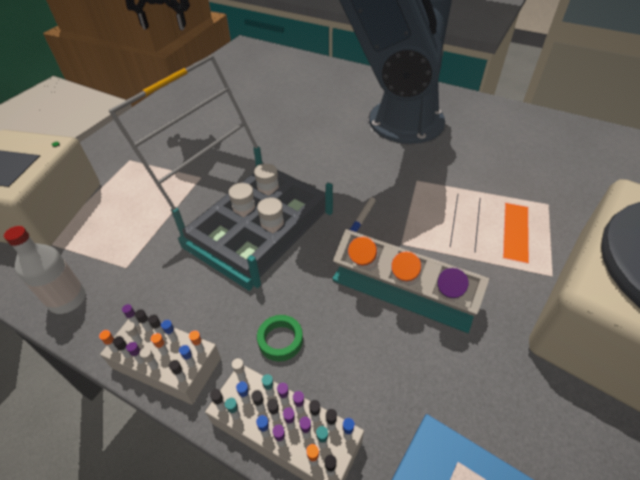

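View pics/top0.png

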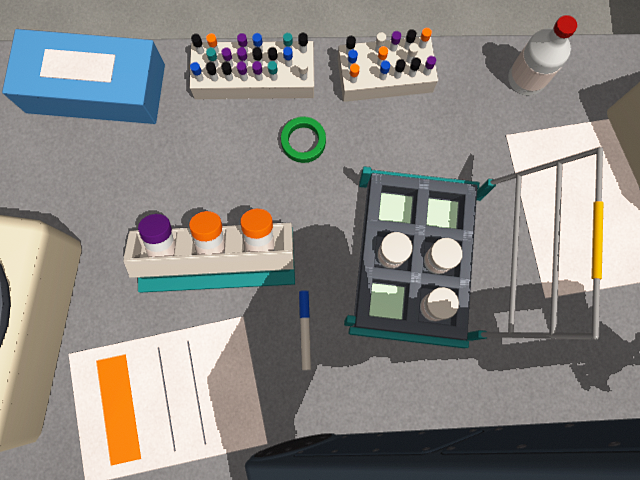

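The scene shows the crate with the frame leaning to world −y. Whites sit in cells 0, 1 and 4; cells 2 (442,212), 3 (387,300) and 5 (396,207) are empty in the top view. The rack's orange jars are at (206,226) and (257,223), purple at (154,228). Next I'll zoom in on the crate and fit the lids from their blobs.

```bash
cat > h.py <<'E'
import numpy as np, cv2
from station import r, imaging, ticket
from scipy.spatial.transform import Rotation as R
from scipy.optimize import least_squares
cal={n:imaging.get_calibration(n) for n in("scene","top")}
def proj(n,P):
    c=cal[n]; K=np.array([[c['fx'],0,c['cx']],[0,c['fy'],c['cy']],[0,0,1]])
    return cv2.projectPoints(np.atleast_2d(P).astype(float),c['rvec'],c['tvec'],K,None)[0][:,0]
def back(n,uv,z):
    c=cal[n]; A=cv2.Rodrigues(c['rvec'])[0]; o=-A.T@c['tvec']
    d=A.T@np.array([(uv[0]-c['cx'])/c['fx'],(uv[1]-c['cy'])/c['fy'],1]); return o+d*(z-o[2])/d[2]
def blobs(n,img,lo,hi,amin=60):
    h=cv2.cvtColor(img,cv2.COLOR_RGB2HSV); m=cv2.inRange(h,lo,hi)
    k,_,s,c=cv2.connectedComponentsWithStats(m)
    return [(c[i].round(2),s[i].tolist()) for i in range(1,k) if s[i,4]>amin]
E
python3 - <<'E'
from h import *
I={n:cv2.imread(f"pics/{n}0.png") for n in("scene","top")}
a=cv2.resize(I["top"][160:350,345:495],None,fx=3,fy=3,interpolation=cv2.INTER_CUBIC); cv2.imwrite("pics/ct.png",a)
a=cv2.resize(I["scene"][140:290,170:340],None,fx=4,fy=4,interpolation=cv2.INTER_CUBIC); cv2.imwrite("pics/cs.png",a)
for n in I:
    im=I[n][:,:,::-1].copy()
    print(n,"orange",blobs(n,im,(5,180,120),(14,255,255)))
    print("purple",blobs(n,im,(130,100,40),(160,255,255)))
    print("yellow",blobs(n,im,(18,180,120),(28,255,255)))
    print("teal",blobs(n,im,(80,120,40),(95,255,255)))
E
```

```text
scene orange [(array([515.99, 233.  ]), [504, 204, 24, 58, 1202]), (array([362.07, 250.55]), [349, 238, 27, 27, 587]), (array([405.87, 266.  ]), [392, 253, 28, 28, 617]), (array([105.04, 336.12]), [100, 331, 11, 12, 90]), (array([194.51, 336.91]), [190, 332, 9, 12, 79]), (array([156.47, 339.21]), [151, 334, 11, 12, 85]), (array([312.28, 451.99]), [308, 445, 10, 15, 122])]
purple [(array([452.41, 282.53]), [438, 269, 30, 29, 673]), (array([127.34, 310.05]), [123, 305, 10, 12, 82]), (array([132.12, 348.07]), [126, 343, 12, 12, 104]), (array([282.44, 389.33]), [278, 383, 9, 14, 96]), (array([298.21, 398.  ]), [294, 392, 9, 14, 101]), (array([288.29, 414.4 ]), [284, 408, 9, 14, 106]), (array([304.84, 423.88]), [300, 417, 10, 15, 113]), (array([278.43, 431.94]), [274, 425, 10, 15, 115])]
yellow [(array([164.29,  80.1 ]), [143, 68, 43, 25, 246])]
teal [(array([275.47,  28.83]), [210, 3, 118, 51, 2685]), (array([347.66,  46.25]), [333, 29, 36, 35, 770]), (array([461.25,  70.16]), [439, 52, 47, 37, 1213]), (array([328.53, 198.21]), [327, 184, 5, 29, 110]), (array([229.57, 267.1 ]), [186, 241
[... 378 characters left out ...]
 31, 9, 14, 101]), (array([241.65,  53.36]), [237, 33, 10, 42, 317]), (array([226.53,  53.86]), [222, 48, 10, 13, 100]), (array([430.47,  61.98]), [426, 56, 10, 13, 98]), (array([256.93,  67.33]), [252, 61, 10, 14, 105]), (array([154.44, 228.34]), [138, 214, 34, 30, 791])]
yellow [(array([597.8, 240. ]), [593, 201, 10, 78, 647])]
teal [(array([287.34,  38.96]), [283, 33, 9, 13, 99]), (array([211.32,  53.96]), [207, 48, 10, 13, 100]), (array([272.2 ,  67.17]), [268, 61, 9, 14, 101]), (array([426.57, 180.42]), [359, 167, 137, 34, 682]), (array([216.27, 280.71]), [138, 270, 157, 22, 2262]), (array([349.84, 320.48]), [344, 315, 12, 11, 100]), (array([416.44, 336.89]), [349, 327, 138, 21, 1089])]
```

View pics/ct.png

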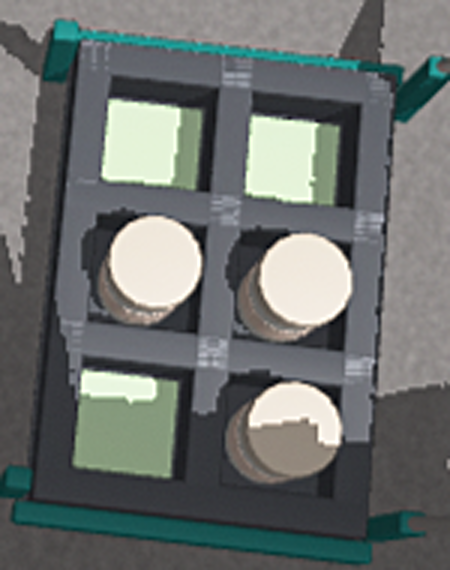

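View pics/cs.png

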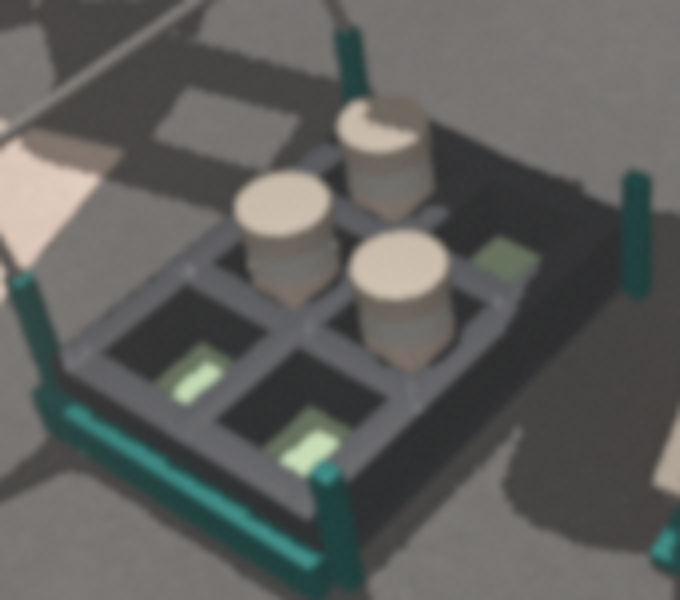

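```bash
cat > fit.py <<'E'
from h import *
T=[((110,76),(110,70)),((217,88),(110,10)),((250,92),(110,-10)),((362,104),(110,-70)),((355,212),(50,-70)),((80,40),(130,90)),((396,80),(130,-90)),((366,537),(-130,-90)),((32,498),(-130,90))]
S=[((310,517),(130,90)),((62,357),(130,-90)),((105,350),(110,-70)),((190,285),(50,-70)),((622,222),(-130,90))]
D=[("top",np.array(p)/3+(345,160),(*q,50)) for p,q in T]+[("scene",np.array(p)/4+(170,140),(*q,50)) for p,q in S]
W=lambda p,P:R.from_euler('z',p[2]).apply(P)+[p[0],p[1],0]
f=lambda p:np.concatenate([(proj(n,W(p,np.array(P,float)))[0]-uv) for n,uv,P in D])
s=least_squares(f,[600,-100,0],x_scale=[100,100,.1],loss='soft_l1')
crate=s.x; 
if __name__=="__main__":
    print("crate",crate); print(f(crate).reshape(-1,2).round(1).tolist())
    for i in range(6): print("cell",i,W(crate,[(i%3-1)*80,(-40,40)[i//3],6]).round(1))
    # frame angle & sleeve (z offset)
    Y={"top":(597.8,240.0),"scene":(164.29,80.1)}
    g=lambda v:np.concatenate([proj(n,W(crate,[v[1],-102+v[2]*np.cos(v[0]),93+v[2]*np.sin(v[0])]))[0]-Y[n] for n in Y])
    t=least_squares(g,[1.95,0,210],x_scale=[.1,10,10]); print("bar",t.x,t.fun.round(1),W(crate,[0,-102+210*np.cos(t.x[0]),93+210*np.sin(t.x[0])]))
    # jars: lids
    B={"scene":[(362.07,250.55),(405.87,266.0),(452.41,282.53)],"top":[(256.24,222.99),(205.33,225.8),(154.44,228.34)]}
    th=np.linspace(0,2*np.pi,40); cyl=np.array([(25*np.cos(a),25*np.sin(a),z) for a in th for z in(62,80)])
    def cen(n,P):
        h=cv2.convexHull((proj(n,P)*16).astype(np.int32)); m=cv2.moments(h.astype(np.float32)); return np.array([m['m10'],m['m01']])/m['m00']/16
    def J(p,i): # jar base centre, axis; p: x,y,z of middle jar base, yaw of rack x axis
        Rz=R.from_euler('z',p[3]); Rj=Rz*R.from_euler('y',-np.pi/6)
        return Rz.apply([0,(1-i)*80*sg,0])+p[:3],Rj
    for sg in(1,-1):
        def fj(p):
            o=[]
            for n in B:
                for i in range(3):
                    b,Rj=J(p,i); o.append(cen(n,Rj.apply(cyl)+b)-B[n][i])
            return np.concatenate(o)
        t=least_squares(fj,[600,150,30,np.pi],x_scale=[10,10,10,.1],diff_step=1e-3)
        print(sg,t.x,t.cost,t.fun.reshape(-1,2).round(1).tolist())
        for i in range(3):
            b,Rj=J(t.x,i); print(b.round(1),(b+Rj.apply([0,0,80])).round(1),Rj.as_matrix()[:,2].round(3))
E
python3 fit.py
```

```text
crate [ 5.27442714e+02 -1.37436736e+02 -1.29863247e-01]
[[0.1, 0.2], [-0.0, 0.3], [0.8, 0.3], [-0.9, 0.4], [-1.0, -0.9], [-0.5, -0.4], [0.4, -1.6], [-0.0, 1.5], [-0.6, 1.0], [-0.6, 0.6], [-3.9, 0.1], [-0.6, 0.1], [-0.9, -0.5], [1.9, -2.6]]
cell 0 [ 442.9 -166.7    6. ]
cell 1 [ 522.3 -177.1    6. ]
cell 2 [ 601.6 -187.5    6. ]
cell 3 [453.3 -87.4   6. ]
cell 4 [532.6 -97.8   6. ]
cell 5 [ 611.9 -108.1    6. ]
bar [  2.00022332   0.91363792 213.58500621] [ 0.5 -0.5  1.   0.2] [ 502.91135435 -325.27511067  283.93293839]
1 [531.47699022 201.79526369  45.72702529   3.18353952] 0.1563232452972634 [[-0.0, 0.1], [-0.3, 0.0], [-0.2, -0.1], [-0.0, 0.1], [-0.1, -0.1], [-0.3, 0.1]]
[534.8 121.9  45.7] [574.8 123.5 115. ] [0.5   0.021 0.866]
[531.5 201.8  45.7] [571.4 203.5 115. ] [0.5   0.021 0.866]
[528.1 281.7  45.7] [568.1 283.4 115. ] [0.5   0.021 0.866]
-1 [6.02091964e+02 2.04609394e+02 4.61555215e+01 4.03413045e-02] 0.2195981588738573 [[0.1, 0.0], [-0.3, 0.0], [-0.3, 0.0], [0.0, 0.3], [-0.2, 0.0], [-0.4, 0.0]]
[605.3 124.7  46.2] [565.4 123.1 115.4] [-0.5   -0.02   0.866]
[602.1 204.6  46.2] [562.1 203.  115.4] [-0.5   -0.02   0.866]
[598.9 284.5  46.2] [558.9 282.9 115.4] [-0.5   -0.02   0.866]
```

```bash
cat > plan.py <<'E'
from h import *
def jar(i): # rack jars: base, axis, yaw frame
    b=np.array([[534.8,121.9,45.7],[531.5,201.8,45.7],[528.1,281.7,45.7]])[i]
    return b,np.array([.4996,.021,.866])
def frame(z,y):
    z=np.array(z,float)/np.linalg.norm(z); y=np.array(y,float); y-=z*(z@y); y/=np.linalg.norm(y)
    return R.from_matrix(np.c_[np.cross(y,z),y,z])
def pose():
    s=r.get_state(); q=s['orientation']; return np.array(s['ee_pos']),R.from_quat(q[[1,2,3,0]])
def plan(pt,Rt,n=None,start=None):
    p,R0=start or pose(); w=(R0.inv()*Rt).as_rotvec(); dp=np.array(pt)-p
    n=n or int(max(np.linalg.norm(dp)/45,np.linalg.norm(w)/.13,1)+.999)
    M=sum((R.from_rotvec(w/n*k).as_matrix() for k in range(n)),np.zeros((3,3)))
    d=np.linalg.solve(M,R0.inv().apply(dp)); print(n,"rows:",d.round(1),(w/n).round(4)); return np.array(pt),Rt
def tilt(): return frame(-jar(0)[1],[.042,-.999,0])
E
python3 - <<'E'
from plan import *
p,R0=pose()
a=plan([252,-571,430],R0); b,ax=jar(0)
c=plan(b+ax*178,tilt(),start=a); plan(b+ax*110,tilt(),start=c)
E
python3 steer.py '70 0 0 -50 0 0 0;70 0 0 -50 0 0 0;70 0 0 -50 0 0 0;70 0 0 -50 0 0 0'
```

```text
5 rows: [ -0.   -0.1 -39.9] [0. 0. 0.]
19 rows: [ 30.4 -30.8   5.5] [ 0.0051 -0.0272  0.0192]
2 rows: [-0. -0. 34.] [0. 0. 0.]
time_s: 0.5
ee_pos: [252.4, -571.1, 432.7]
orientation: [-0.001, 0.978, 0.206, -0.0]
ft_force: [0.8, -1.7, -0.2]
grip_width: 69.7
grip_force: 0.0
```

```bash
python3 steer.py '66 30 -31 5.5 .005 -.027 .019;66 30 -31 5.5 .005 -.027 .019;66 30 -31 5.5 .005 -.027 .019;66 30 -31 5.5 .005 -.027 .019;66 30 -31 5.5 .005 -.027 .019;66 30 -31 5.5 .005 -.027 .019;66 30 -31 5.5 .005 -.027 .019' >/dev/null
python3 steer.py '66 30 -31 5.5 .005 -.027 .019;66 30 -31 5.5 .005 -.027 .019;66 30 -31 5.5 .005 -.027 .019;66 30 -31 5.5 .005 -.027 .019;66 30 -31 5.5 .005 -.027 .019;66 30 -31 5.5 .005 -.027 .019'
python3 steer.py '66 30 -31 5.5 .005 -.027 .019;66 30 -31 5.5 .005 -.027 .019;66 30 -31 5.5 .005 -.027 .019;66 30 -31 5.5 .005 -.027 .019;66 30 -31 5.5 .005 -.027 .019;66 30 -31 5.5 .005 -.027 .019'
python3 - <<'E'
from plan import *
b,ax=jar(0); print(r.get_state()['q'])
plan(b+ax*120,tilt())
E
```

```text
time_s: 1.8
ee_pos: [487.1, -73.4, 304.1]
orientation: [0.005, 0.981, 0.081, -0.178]
ft_force: [0.9, -2.0, 0.8]
grip_width: 66.1
grip_force: 0.0
time_s: 2.4
ee_pos: [615.2, 129.7, 202.0]
orientation: [0.006, 0.966, 0.022, -0.257]
ft_force: [0.9, -0.1, -0.7]
grip_width: 65.9
grip_force: 0.0
[ 0.03371502  0.80615277  1.05609219 -0.00740612  1.79976699  1.55881846]
2 rows: [ 4.1  2.1 27.9] [ 0.0015 -0.0016  0.0015]
```

```bash
python3 steer.py '66 4 2 28 .0015 -.0016 .0015;66 4 2 28 .0015 -.0016 .0015;66 0 0 0 0 0 0'
python3 - <<'E'
from plan import *
b,ax=jar(0); plan(b+ax*48,tilt(),3)
n="wrist"; cv2.imwrite("pics/w1.png",imaging.grab_frame(n)[:,:,::-1])
E
```

```text
time_s: 2.7
ee_pos: [590.1, 123.3, 146.4]
orientation: [0.005, 0.964, 0.021, -0.263]
ft_force: [0.4, 0.7, 0.8]
grip_width: 66.1
grip_force: 0.0
3 rows: [ 0.9 -0.3 22.3] [0.0001 0.0031 0.0004]
```

View pics/w1.png

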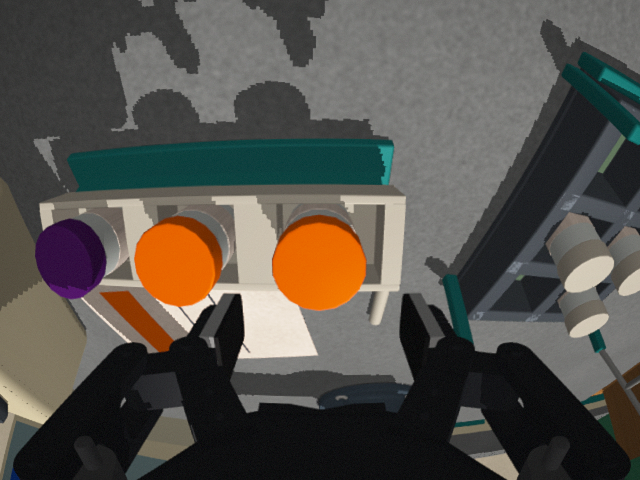

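The wrist view shows the near orange lid centred at (319,262), midway between the fingertips at about (242,300) and (402,300). Aligned, so I'll descend and grip.

```bash
python3 steer.py '66 .9 -.3 22.3 0 .003 0;66 .9 -.3 22.3 0 .003 0;66 .9 -.3 22.3 0 .003 0;66 0 0 0 0 0 0' 
python3 steer.py '45 0 0 0 0 0 0;45 0 0 0 0 0 0;45 0 0 0 0 0 0;45 0 0 0 0 0 0;45 0 0 0 0 0 0;45 0 0 0 0 0 0' 35
```

```text
time_s: 3.15
ee_pos: [561.7, 122.6, 90.9]
orientation: [0.005, 0.967, 0.02, -0.255]
ft_force: [-0.3, -0.3, 0.3]
grip_width: 66.2
grip_force: 0.0
time_s: 3.75
ee_pos: [565.2, 122.7, 92.9]
orientation: [0.005, 0.968, 0.021, -0.251]
ft_force: [2.1, 0.5, 5.6]
grip_width: 48.9
grip_force: 37.0
```

```bash
python3 steer.py '45 0 0 -15 0 0 0;45 0 0 -20 0 0 0;45 0 0 -25 0 0 0;45 0 0 -25 0 0 0;45 0 0 -25 0 0 0;45 0 0 0 0 0 0'
python3 - <<'E'
from plan import *
im=np.hstack([imaging.grab_frame(n) for n in("top","scene")]); 
a=cv2.resize(im[100:300,130:380],None,fx=1.6,fy=1.6); b=cv2.resize(im[130:330,960:1210],None,fx=1.6,fy=1.6)
cv2.imwrite("pics/l1.png",np.hstack([a,b])[:,:,::-1])
cv2.imwrite("pics/l1t.png",im[:,:640,::-1]);cv2.imwrite("pics/l1s.png",im[:,640:,::-1])
E
```

```text
time_s: 4.35
ee_pos: [620.4, 124.9, 189.9]
orientation: [0.005, 0.968, 0.021, -0.249]
ft_force: [0.5, -0.1, -1.0]
grip_width: 48.7
grip_force: 36.4
```

View pics/l1.png

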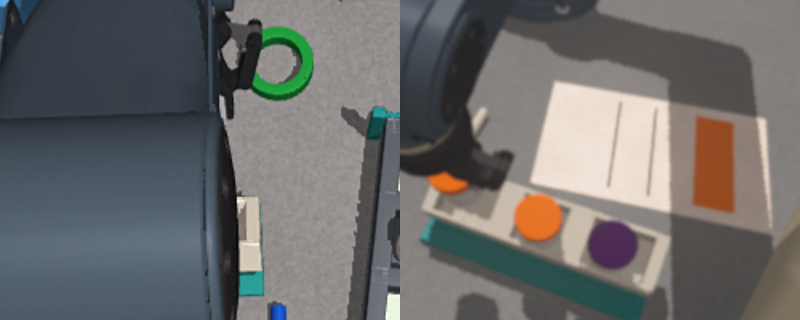

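The scene view shows the lid between the fingers at (450,180) in the crop, clear of the rack, with the near pocket empty. The other two jars haven't moved. Next I'll carry it to cell 5.

```bash
cat >> plan.py <<'E'
C=np.array([-.1299]); cy=np.array([np.sin(.1299),np.cos(.1299),0])
cells={3:np.array([453.3,-87.4,6]),5:np.array([611.9,-108.1,6])}
def down(extra=0.): return frame([0,0,-1],-cy)*R.from_rotvec([0,extra,0])
E
python3 - <<'E'
from plan import *
print((pose()[1].inv()*down()).as_rotvec())
plan(cells[5]+[0,0,174],down())
E
```

```text
[0.04389983 0.51153086 0.1687188 ]
6 rows: [ 0.7 38.9  1.2] [0.0073 0.0853 0.0281]
```

```bash
python3 steer.py '45 .7 39 1.2 .007 .085 .028;45 .7 39 1.2 .007 .085 .028;45 .7 39 1.2 .007 .085 .028;45 .7 39 1.2 .007 .085 .028;45 .7 39 1.2 .007 .085 .028;45 .7 39 1.2 .007 .085 .028;45 0 0 0 0 0 0;45 0 0 0 0 0 0'
python3 - <<'E'
from plan import *
plan(cells[5]+[0,0,100],down())
im=np.hstack([cv2.resize(imaging.grab_frame("top")[130:330,330:530],None,fx=1.7,fy=1.7),cv2.resize(imaging.grab_frame("scene")[110:310,160:360],None,fx=1.7,fy=1.7)])
cv2.imwrite("pics/p1.png",im[:,:,::-1]);
E
```

```text
time_s: 5.25
ee_pos: [609.9, -109.1, 179.4]
orientation: [-0.0, 0.998, -0.066, -0.003]
ft_force: [0.6, -0.1, -1.3]
grip_width: 48.9
grip_force: 36.6
2 rows: [ 1.1 -0.6 36.7] [ 0.0002  0.0031 -0.0007]
```

View pics/p1.png

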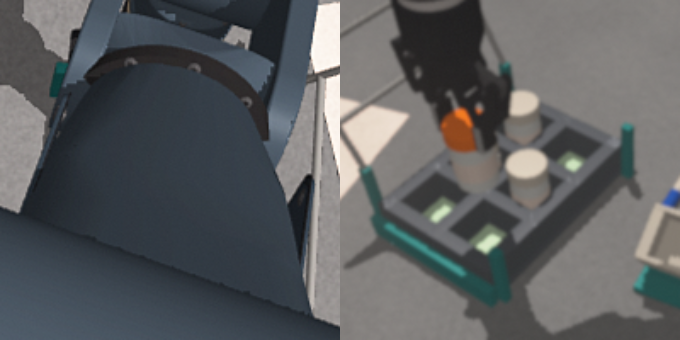

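Run:
```python
from plan import *
f=imaging.grab_frame("scene"); im=f[120:240,190:310].copy(); im=cv2.resize(im,None,fx=5,fy=5,interpolation=cv2.INTER_CUBIC)
p,R0=pose(); th=np.linspace(0,2*np.pi,40)
for h in(0,62,80):
    P=R0.apply(np.c_[25*np.cos(th),25*np.sin(th),np.full(40,56-h)])+p
    cv2.polylines(im,[((proj("scene",P)-(190,120))*5).astype(np.int32)],True,(0,255,255) ,1)
cv2.imwrite("pics/p2.png",im[:,:,::-1])
```

```text
(no output)
```

View pics/p2.png

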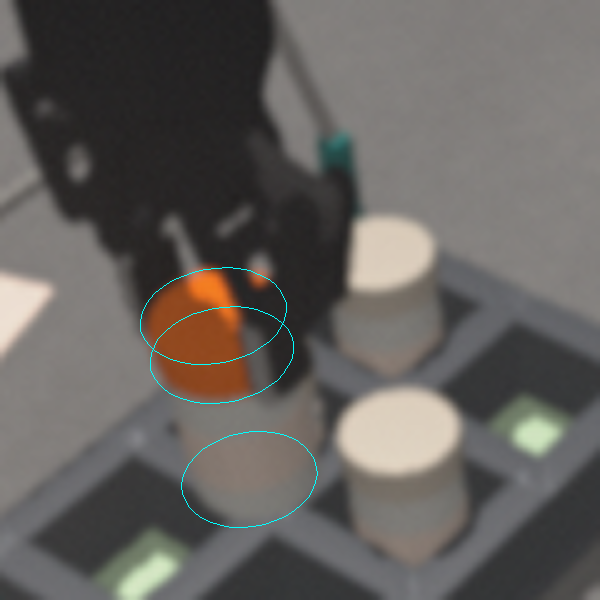

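The overlay of a vertical jar with its base 56 mm below the TCP matches the held jar (lid ellipse at (213,315), base at (250,480)). It's upright, so I'll lower it.

```bash
python3 steer.py '45 1.1 -.6 36 0 .003 0;45 1.1 -.6 36 0 .003 0;45 0 0 25 0 0 0;45 0 0 8 0 0 0;45 0 0 0 0 0 0'
python3 steer.py '45 0 0 3 0 0 0;45 0 0 3 0 0 0;45 0 0 0 0 0 0'
```

```text
time_s: 5.9
ee_pos: [614.2, -106.6, 74.3]
orientation: [0.001, 0.998, -0.063, 0.001]
ft_force: [-0.2, 0.4, -0.8]
grip_width: 48.9
grip_force: 36.6
time_s: 6.2
ee_pos: [615.3, -108.2, 70.7]
orientation: [0.001, 0.998, -0.064, 0.003]
ft_force: [0.0, -0.4, -1.5]
grip_width: 48.8
grip_force: 36.6
```

```bash
python3 steer.py '45 -3 0 2 0 0 0;45 0 0 3 0 0 0;45 0 0 0 0 0 0'
python3 steer.py '45 0 0 2 0 0 0;45 0 0 2 0 0 0;45 0 0 0 0 0 0'
```

```text
time_s: 6.5
ee_pos: [611.3, -107.7, 64.6]
orientation: [0.001, 0.998, -0.064, 0.002]
ft_force: [-1.2, 0.3, -0.9]
grip_width: 49.0
grip_force: 36.6
time_s: 6.8
ee_pos: [612.1, -107.8, 63.6]
orientation: [0.001, 0.998, -0.064, 0.003]
ft_force: [-4.0, 1.1, 15.0]
grip_width: 48.2
grip_force: 38.0
```

Contact came at z ≈ 63.6, matching the floor height, so I'll release and back off upward.

```bash
python3 steer.py '45 0 0 -1 0 0 0;53 0 0 0 0 0 0;57 0 0 0 0 0 0;62 0 0 0 0 0 0;62 0 0 0 0 0 0'
python3 steer.py '62 0 0 -10 0 0 0;62 0 0 -25 0 0 0;62 0 0 -40 0 0 0;62 0 0 -40 0 0 0;62 0 0 -40 0 0 0;62 0 0 0 0 0 0'
python3 - <<'E'
from plan import *
b,ax=jar(1); print(r.get_state()['q'])
a=plan(b+ax*125,tilt())
f=imaging.grab_frame("scene"); cv2.imwrite("pics/p3.png",cv2.resize(f[130:290,170:340],None,fx=3,fy=3)[:,:,::-1])
E
```

```text
time_s: 7.3
ee_pos: [611.7, -107.8, 61.4]
orientation: [0.001, 0.998, -0.064, 0.002]
ft_force: [-0.1, -0.7, -0.7]
grip_width: 61.7
grip_force: 0.0
time_s: 7.9
ee_pos: [615.1, -108.6, 224.1]
orientation: [0.003, 0.998, -0.064, 0.009]
ft_force: [0.4, -0.4, 0.1]
grip_width: 62.1
grip_force: 0.0
[-3.53138283e-01  5.27485970e-01  1.45562120e+00 -8.01209417e-04
  1.13963769e+00  1.34647416e+00]
8 rows: [ -2.9 -39.1   9.3] [-0.0048 -0.0675 -0.0211]
```

View pics/p3.png

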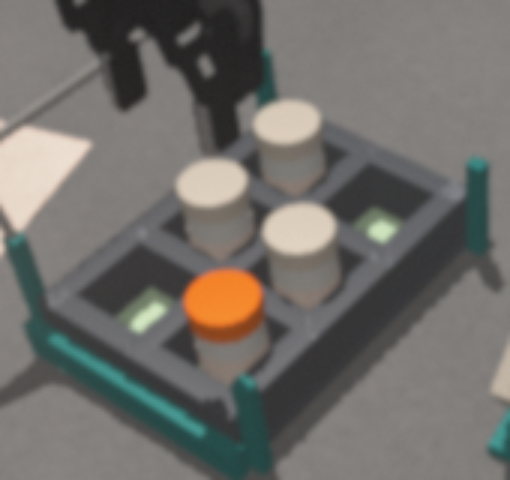

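The orange jar is seated upright in cell 5 at (225,320), with the whites undisturbed. On to the second jar.

```bash
python3 steer.py '63 -3 -39 9 -.005 -.067 -.021;63 -3 -39 9 -.005 -.067 -.021;63 -3 -39 9 -.005 -.067 -.021;63 -3 -39 9 -.005 -.067 -.021;63 -3 -39 9 -.005 -.067 -.021;63 -3 -39 9 -.005 -.067 -.021;63 -3 -39 9 -.005 -.067 -.021;63 -3 -39 9 -.005 -.067 -.021'
python3 steer.py '63 0 0 0 0 0 0'
python3 - <<'E'
from plan import *
b,ax=jar(1); plan(b+ax*100,tilt())
E
```

```text
time_s: 8.75
ee_pos: [587.4, 206.3, 149.0]
orientation: [0.004, 0.964, 0.021, -0.266]
ft_force: [0.7, 0.7, 0.4]
grip_width: 62.8
grip_force: 0.0
time_s: 8.85
ee_pos: [585.8, 210.0, 146.5]
orientation: [0.004, 0.963, 0.024, -0.267]
ft_force: [0.2, -0.9, -0.3]
grip_width: 63.0
grip_force: 0.0
1 rows: [ 3.4  6.  14.6] [-0.0017  0.017   0.0077]
```

```bash
python3 steer.py '63 3.4 6 0 0 .017 .008;63 0 0 0 0 0 0;63 0 0 0 0 0 0'
python3 - <<'E'
from plan import *
b,ax=jar(1); plan(b+ax*50,tilt(),1)
# wrist check: lid orange blob centroid + finger symmetric
f=imaging.grab_frame("wrist"); print([x for x in blobs("w",f,(5,180,120),(14,255,255),400)])
E
```

```text
time_s: 9.15
ee_pos: [592.1, 197.3, 149.5]
orientation: [0.005, 0.967, 0.016, -0.255]
ft_force: [-0.0, 0.1, -0.1]
grip_width: 62.8
grip_force: 0.0
1 rows: [-1.  -6.7 70.1] [-0.004  -0.0085 -0.0088]
[(array([306. , 264.6]), [263, 220, 90, 92, 5896]), (array([181.29, 318.65]), [154, 303, 46, 34, 728])]
```

```bash
for i in 1 2 3; do python3 steer.py '63 0 0 0 0 0 0' | sed -n 2,3p; done
python3 - <<'E'
from plan import *
b,ax=jar(1); plan(b+ax*50,tilt(),1)
f=imaging.grab_frame("wrist"); print([x for x in blobs("w",f,(5,180,120),(14,255,255),400)][0])
E
```

```text
ee_pos: [592.2, 197.9, 149.7]
orientation: [0.004, 0.967, 0.016, -0.255]
ee_pos: [592.0, 198.4, 149.5]
orientation: [0.005, 0.967, 0.016, -0.255]
ee_pos: [591.9, 198.8, 149.3]
orientation: [0.005, 0.967, 0.017, -0.255]
1 rows: [-1.  -5.3 69.9] [-0.0034 -0.0083 -0.0069]
(array([308.25, 264.44]), [266, 220, 90, 92, 5825])
```

```bash
python3 steer.py '63 -.5 -4 0 -.003 -.004 -.005;63 0 0 0 0 0 0;63 0 0 0 0 0 0;63 0 0 0 0 0 0;63 0 0 0 0 0 0'
python3 - <<'E'
from plan import *
b,ax=jar(1); plan(b+ax*50,tilt(),3)
f=imaging.grab_frame("wrist"); print([x for x in blobs("w",f,(5,180,120),(14,255,255),400)][0])
E
```

```text
time_s: 10.05
ee_pos: [591.2, 203.1, 149.2]
orientation: [0.006, 0.966, 0.02, -0.257]
ft_force: [-0.4, 0.3, -0.5]
grip_width: 62.8
grip_force: 0.0
3 rows: [-0.  -0.4 23.2] [ 0.     -0.0013 -0.0005]
(array([314.91, 262.1 ]), [273, 219, 91, 92, 5609])
```

```bash
python3 steer.py '63 0 -.5 23 0 0 0;63 0 -.5 23 0 0 0;63 0 -.5 23 0 0 0;63 0 0 0 0 0 0;63 0 0 0 0 0 0' 
python3 steer.py '45 0 0 0 0 0 0;45 0 0 0 0 0 0;45 0 0 0 0 0 0;45 0 0 0 0 0 0;45 0 0 0 0 0 0' 35
```

```text
time_s: 10.6
ee_pos: [557.2, 203.1, 89.5]
orientation: [0.006, 0.966, 0.02, -0.257]
ft_force: [1.0, -0.1, 0.9]
grip_width: 63.2
grip_force: 0.0
time_s: 11.1
ee_pos: [558.7, 203.3, 90.6]
orientation: [0.005, 0.967, 0.02, -0.255]
ft_force: [3.8, 1.0, 5.1]
grip_width: 49.1
grip_force: 36.9
```

```bash
python3 steer.py '45 0 0 -15 0 0 0;45 0 0 -20 0 0 0;45 0 0 -25 0 0 0;45 0 0 -25 0 0 0;45 0 0 -25 0 0 0;45 0 0 -10 0 0 0'
python3 - <<'E'
from plan import *
plan(cells[3]+[0,0,170],down(.01))
E
```

```text
time_s: 11.7
ee_pos: [617.8, 205.6, 195.0]
orientation: [0.005, 0.967, 0.02, -0.256]
ft_force: [0.4, 0.3, -0.4]
grip_width: 49.4
grip_force: 36.3
8 rows: [-18.   37.3   8.1] [0.0055 0.0657 0.0208]
```

```bash
python3 steer.py '45 -18 37 8 .0055 .0655 .021;45 -18 37 8 .0055 .0655 .021;45 -18 37 8 .0055 .0655 .021;45 -18 37 8 .0055 .0655 .021;45 -18 37 8 .0055 .0655 .021;45 -18 37 8 .0055 .0655 .021;45 -18 37 8 .0055 .0655 .021;45 -18 37 8 .0055 .0655 .021' >/dev/null
python3 steer.py '45 0 0 0 0 0 0;45 0 0 0 0 0 0;45 0 0 0 0 0 0;45 0 0 0 0 0 0;45 0 0 0 0 0 0'
python3 - <<'E'
from plan import *
plan(cells[3]+[0,0,94],down(.01),2)
E
```

```text
time_s: 13.0
ee_pos: [453.0, -84.0, 176.0]
orientation: [0.001, 0.998, -0.064, 0.003]
ft_force: [0.7, -0.1, -1.7]
grip_width: 48.9
grip_force: 36.5
2 rows: [ 0.1  1.6 38. ] [0.0005 0.002  0.0007]
```

```bash
python3 steer.py '45 0 1.6 38 0 .002 0;45 0 1.6 38 0 .002 0;45 0 0 24 0 0 0;45 0 0 0 0 0 0;45 0 0 0 0 0 0;45 0 0 0 0 0 0'
python3 - <<'E'
from plan import *
plan(cells[3]+[0,0,54],down(.01),1)
E
```

```text
time_s: 13.6
ee_pos: [453.5, -88.3, 77.1]
orientation: [0.001, 0.998, -0.065, 0.006]
ft_force: [0.3, 0.6, -0.6]
grip_width: 48.9
grip_force: 36.6
1 rows: [-0.6 -0.9 17.1] [ 0.0016 -0.0021 -0.0002]
```

```bash
python3 steer.py '45 -.5 -1 8 0 0 0;45 0 0 5 0 0 0;45 0 0 2 0 0 0;45 0 0 0 0 0 0'
python3 steer.py '45 0 0 1.5 0 0 0;45 0 0 1.5 0 0 0;45 0 0 0 0 0 0'
```

```text
time_s: 14.0
ee_pos: [452.0, -87.1, 60.8]
orientation: [0.001, 0.998, -0.065, 0.005]
ft_force: [-0.2, 0.3, -0.9]
grip_width: 48.8
grip_force: 36.6
time_s: 14.3
ee_pos: [452.3, -87.2, 59.7]
orientation: [0.001, 0.998, -0.065, 0.006]
ft_force: [-3.4, 1.9, 16.7]
grip_width: 49.2
grip_force: 38.2
```

```bash
python3 steer.py '45 0 0 -.5 0 0 0;53 0 0 0 0 0 0;57 0 0 0 0 0 0;62 0 0 0 0 0 0;62 0 0 0 0 0 0'
python3 steer.py '62 0 0 -10 0 0 0;62 0 0 -25 0 0 0;62 0 0 -45 0 0 0;50 0 0 -50 0 0 0;45 0 0 -50 0 0 0;45 0 0 -50 0 0 0;45 0 0 -50 0 0 0'
python3 - <<'E'
from plan import *
plan([503,-325.3,345],down())
im={n:imaging.grab_frame(n) for n in("scene","top")}
for n in im: print(n,[x for x in blobs(n,im[n],(18,180,120),(28,255,255))],[x for x in blobs(n,im[n],(5,180,120),(14,255,255),300)])
cv2.imwrite("pics/s4.png",im["scene"][:,:,::-1])
for c in(3,5): print(proj("scene",cells[c]+[0,0,71]))
E
```

```text
time_s: 14.8
ee_pos: [452.1, -87.2, 58.3]
orientation: [0.001, 0.998, -0.065, 0.005]
ft_force: [0.2, -0.2, 0.0]
grip_width: 62.1
grip_force: 0.0
time_s: 15.5
ee_pos: [448.5, -86.1, 341.3]
orientation: [0.001, 0.998, -0.065, 0.005]
ft_force: [1.5, -0.6, -0.4]
grip_width: 45.1
grip_force: 0.0
6 rows: [14.2 38.3 -0.5] [ 0.0002 -0.0017 -0.0002]
scene [(array([164.29,  80.1 ]), [143, 68, 43, 25, 246])] [(array([294.71, 185.94]), [284, 177, 22, 19, 343]), (array([515.86, 232.93]), [504, 204, 24, 58, 1177]), (array([244.  , 231.01]), [232, 221, 25, 22, 453])]
top [(array([598.1 , 242.18]), [592, 201, 11, 78, 581])] [(array([118.06, 409.75]), [96, 354, 45, 111, 3212])]
[[294.5949357  187.37411194]]
[[243.36517246 232.67807117]]
```

Both orange lids lie within 2 px of where seated jars should appear. Now to the frame.

```bash
python3 steer.py '45 14 38 0 0 -.001 0;45 14 38 0 0 -.001 0;45 14 38 0 0 -.001 0;45 14 38 0 0 -.001 0;45 14 38 0 0 -.001 0;45 14 38 0 0 -.001 0;45 0 0 0 0 0 0;45 0 0 0 0 0 0'
python3 steer.py '45 0 0 0 0 0 0;45 0 0 0 0 0 0'
python3 - <<'E'
from plan import *
plan([503,-325.3,267],down(),2)
qs=np.linspace(2.0,0,22); 
for a,b in zip(qs,qs[1:]): print(round(b,2),"dy",round(-210*(np.cos(b)-np.cos(a)),1),"dz",round(-210*(np.sin(b)-np.sin(a)),1))
E
```

```text
time_s: 16.4
ee_pos: [502.3, -323.7, 338.1]
orientation: [-0.001, 0.998, -0.066, 0.001]
ft_force: [0.2, 0.2, -0.2]
grip_width: 44.9
grip_force: 0.0
time_s: 16.6
ee_pos: [502.7, -322.0, 339.3]
orientation: [0.0, 0.998, -0.065, 0.001]
ft_force: [0.1, -0.0, -1.0]
grip_width: 45.2
grip_force: 0.0
2 rows: [ 0.3  1.6 36.2] [ 0.0001 -0.0015  0.0001]
1.9 dy -18.6 dz -7.4
1.81 dy -19.2 dz -5.6
1.71 dy -19.6 dz -3.8
1.62 dy -19.9 dz -1.9
1.52 dy -20.0 dz -0.0
1.43 dy -19.9 dz 1.9
1.33 dy -19.6 dz 3.8
1.24 dy -19.2 dz 5.6
1.14 dy -18.6 dz 7.4
1.05 dy -17.8 dz 9.2
0.95 dy -16.8 dz 10.8
0.86 dy -15.7 dz 12.4
0.76 dy -14.5 dz 13.8
0.67 dy -13.1 dz 15.1
0.57 dy -11.6 dz 16.3
0.48 dy -10.0 dz 17.3
0.38 dy -8.3 dz 18.2
0.29 dy -6.5 dz 18.9
0.19 dy -4.7 dz 19.4
0.1 dy -2.8 dz 19.8
0.0 dy -1.0 dz 20.0
```

```bash
python3 steer.py '45 0 1.5 25 0 0 0;45 0 1.5 25 0 0 0;45 0 0 20 0 0 0;45 0 0 0 0 0 0;45 0 0 0 0 0 0'
python3 steer.py '5 0 0 0 0 0 0;5 0 0 0 0 0 0;5 0 0 0 0 0 0;5 0 0 0 0 0 0;5 0 0 0 0 0 0;5 0 0 0 0 0 0;5 0 0 0 0 0 0' 40
```

```text
time_s: 17.1
ee_pos: [503.1, -326.0, 269.8]
orientation: [0.001, 0.998, -0.065, 0.002]
ft_force: [0.3, -0.5, 0.9]
grip_width: 45.1
grip_force: 0.0
time_s: 17.8
ee_pos: [503.4, -327.6, 270.6]
orientation: [0.002, 0.998, -0.065, 0.003]
ft_force: [-0.2, -1.0, 5.2]
grip_width: 10.2
grip_force: 39.3
```

```bash
python3 steer.py '5 0 -18.6 -7.4 0 0 0;5 0 -19.2 -5.6 0 0 0;5 0 -19.6 -3.8 0 0 0;5 0 -19.9 -1.9 0 0 0;5 0 0 0 0 0 0'
python3 - <<'E'
from fit import *
p=r.get_state()['ee_pos']; v=R.from_euler('z',-crate[2]).apply(p-[crate[0],crate[1],0]); print(v, np.arctan2(v[2]+13.4-93,v[1]+102),np.hypot(v[2]+13.4-93,v[1]+102))
E
```

```text
time_s: 18.3
ee_pos: [513.8, -249.4, 290.5]
orientation: [0.002, 0.998, -0.065, 0.004]
ft_force: [-0.9, 1.0, 10.4]
grip_width: 9.9
grip_force: 41.3
[   0.97877662 -112.76864561  290.50457806] 1.6218113505908445 211.1793190049521
```

Tracking the arc well, q≈1.62. I'll continue.

```bash
python3 steer.py '5 0 -20 0 0 0 0;5 0 -19.9 1.9 0 0 0;5 0 -19.6 3.8 0 0 0;5 0 -19.2 5.6 0 0 0;5 0 -18.6 7.4 0 0 0;5 0 -17.8 9.2 0 0 0;5 0 0 0 0 0 0'
python3 steer.py '5 0 -16.8 10.8 0 0 0;5 0 -15.7 12.4 0 0 0;5 0 -14.5 13.8 0 0 0;5 0 -13.1 15.1 0 0 0;5 0 -11.6 16.3 0 0 0;5 0 0 0 0 0 0'
cat > ang.py <<'E'
from fit import *
p=r.get_state()['ee_pos']; v=R.from_euler('z',-crate[2]).apply(p-[crate[0],crate[1],0]); print(v, np.arctan2(v[2]+13.4-93,v[1]+102),np.hypot(v[2]+13.4-93,v[1]+102))
E
python3 ang.py
```

```text
time_s: 19.0
ee_pos: [528.9, -134.0, 259.8]
orientation: [-0.0, 0.998, -0.064, 0.003]
ft_force: [2.0, 2.9, 2.3]
grip_width: 10.1
grip_force: 43.1
time_s: 19.6
ee_pos: [537.9, -64.1, 190.1]
orientation: [-0.0, 0.998, -0.065, 0.002]
ft_force: [3.3, 1.7, -0.2]
grip_width: 10.2
grip_force: 45.6
[  0.89971531  74.05494976 190.11249128] 0.5605499387787902 207.8661974968086
```

```bash
python3 steer.py '5 0 -10 17.3 0 0 0;5 0 -8.3 18.2 0 0 0;5 0 -6.5 18.9 0 0 0;5 0 -4.7 19.4 0 0 0;5 0 0 0 0 0 0'
python3 ang.py
python3 steer.py '5 0 -2 14 0 0 0;5 0 -1 10 0 0 0;5 0 -1 8 0 0 0;5 0 0 6 0 0 0;5 0 0 0 0 0 0'
python3 ang.py
```

```text
time_s: 20.1
ee_pos: [541.8, -34.7, 116.1]
orientation: [-0.001, 0.998, -0.066, 0.001]
ft_force: [2.5, 5.2, -1.2]
grip_width: 10.4
grip_force: 47.9
[  0.89004211 103.70925219 116.05195762] 0.17538080406134132 208.91395753335692
time_s: 20.6
ee_pos: [542.3, -30.5, 79.0]
orientation: [-0.001, 0.998, -0.066, 0.001]
ft_force: [2.1, 9.4, -2.5]
grip_width: 10.3
grip_force: 49.0
[  0.87230311 107.98955318  79.04683625] -0.002634238056623864 209.99028176277554
```

```bash
python3 steer.py '5 0 0 1.5 0 0 0;5 0 0 0 0 0 0;5 0 0 0 0 0 0'; python3 ang.py
python3 steer.py '5 0 0 2 0 0 0;5 0 0 0 0 0 0;5 0 0 0 0 0 0'; python3 ang.py
```

```text
time_s: 20.9
ee_pos: [542.3, -30.4, 78.0]
orientation: [-0.001, 0.998, -0.066, 0.001]
ft_force: [2.6, 8.8, -0.5]
grip_width: 10.5
grip_force: 49.3
[  0.90303979 108.01355168  78.03661712] -0.0074440625093595576 210.01937066705716
time_s: 21.2
ee_pos: [542.3, -30.4, 76.2]
orientation: [-0.001, 0.998, -0.066, 0.001]
ft_force: [1.7, 9.4, -0.3]
grip_width: 10.6
grip_force: 49.3
[  0.87477568 108.0609013   76.15391143] -0.016403716480431922 210.08916626261959
```

```bash
python3 steer.py '5 0 0 2 0 0 0;5 0 0 2 0 0 0;5 0 0 0 0 0 0'|grep -E "pos|ft"
python3 - <<'E'
from fit import *
f=imaging.grab_frame("scene"); im=cv2.resize(f[110:290,160:340],None,fx=3.3,fy=3.3,interpolation=cv2.INTER_CUBIC)
for q,c in((0,(0,255,255)),(.1,(255,0,255))):
    F=lambda x,d:W(crate,np.array([x,-102+d*np.cos(q),93+d*np.sin(q)]))
    for a,b in(((-122,0),(-122,210)),((122,0),(122,210)),((-122,210),(122,210)),((-122,142),(122,142))):
        u=((proj("scene",np.array([F(*a),F(*b)]))-(160,110))*3.3).astype(int); cv2.line(im,tuple(map(int,u[0])),tuple(map(int,u[1])),c,1)
cv2.imwrite("pics/f1.png",im[:,:,::-1])
E
```

```text
ee_pos: [542.3, -30.4, 72.2]
ft_force: [1.7, 10.0, -0.4]
```

View pics/f1.png

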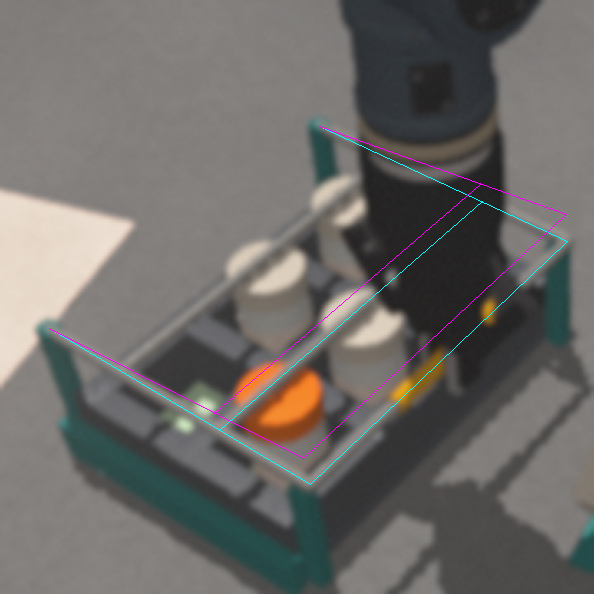

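The overlay puts the front bar on the q=0 (cyan) line, with sleeve pieces at (415,385) and (488,310). I'll open, back off, and check with the sleeve pixels.

```bash
python3 steer.py '14 0 0 0 0 0 0;22 0 0 0 0 0 0;34 0 0 0 0 0 0;34 0 0 0 0 0 0;34 0 0 0 0 0 0'|grep -E "pos|ft|wid"
python3 steer.py '34 0 0 -20 0 0 0;34 0 0 -45 0 0 0;34 0 0 -50 0 0 0;34 0 0 -50 0 0 0;34 0 0 0 0 0 0;34 0 0 0 0 0 0'|grep -E "pos|ft|wid"
cat > q.py <<'E'
from fit import *
for n in("scene","top"):
    b=blobs(n,imaging.grab_frame(n),(18,180,110),(28,255,255),20); print(n,b)
    print([proj(n,W(crate,[0.,-102+210*np.cos(q),93+210*np.sin(q)]))[0].round(1).tolist() for q in(0,.05,.1)])
E
python3 q.py
```

```text
ee_pos: [542.4, -32.4, 72.2]
ft_force: [0.5, -0.7, -0.3]
grip_width: 33.8
ee_pos: [542.2, -31.9, 238.6]
ft_force: [0.5, 0.4, -0.4]
grip_width: 34.1
scene [(array([295.31, 216.36]), [279, 201, 34, 32, 203])]
[[296.0, 217.2], [295.6, 213.3], [294.9, 209.2]]
top []
[[354.1, 241.7], [354.7, 240.5], [355.6, 239.3]]
```

```bash
python3 steer.py '0 0 0 40 0 0 0;0 0 0 40 0 0 0;0 0 0 30 0 0 0;0 0 0 15 0 0 0;0 0 0 0 0 0 0;0 0 0 0 0 0 0;0 0 0 0 0 0 0'|grep -E "pos|ft|wid"
python3 - <<'E'
from fit import *
print(W(crate,np.array([0,108.,93])))
E
```

```text
ee_pos: [542.6, -32.0, 112.5]
ft_force: [-0.0, -0.9, -0.4]
grip_width: -0.2
[541.42855632 -30.34613809  93.        ]
```

```bash
python3 steer.py '0 0 -1.5 6 0 0 0;0 0 0 4 0 0 0;0 0 0 0 0 0 0;0 0 0 0 0 0 0'|grep -E "pos|ft"
python3 steer.py '0 0 0 2 0 0 0;0 0 0 0 0 0 0;0 0 0 0 0 0 0'|grep -E "pos|ft"
python3 steer.py '0 0 0 2 0 0 0;0 0 0 0 0 0 0;0 0 0 0 0 0 0'|grep -E "pos|ft"
```

```text
ee_pos: [542.5, -30.3, 102.3]
ft_force: [0.1, 0.7, 0.3]
ee_pos: [542.5, -30.4, 100.1]
ft_force: [0.8, 0.8, -0.7]
ee_pos: [542.8, -30.4, 98.9]
ft_force: [-0.6, 0.7, 5.7]
```

```bash
python3 steer.py '0 0 0 1 0 0 0;0 0 0 0 0 0 0;0 0 0 0 0 0 0'|grep -E "pos|ft"
python3 steer.py '0 0 0 1 0 0 0;0 0 0 0 0 0 0;0 0 0 0 0 0 0'|grep -E "pos|ft"
```

```text
ee_pos: [542.8, -30.4, 98.7]
ft_force: [-2.2, 0.2, 11.4]
ee_pos: [542.9, -30.5, 98.6]
ft_force: [-4.0, 1.5, 16.9]
```

It's hard against its stop: the force rises with no travel. I'll retreat, check, and hand in.

```bash
python3 steer.py '0 0 0 -10 0 0 0;0 0 0 -40 0 0 0;0 0 0 -50 0 0 0;0 0 0 -50 0 0 0;0 0 0 0 0 0 0;0 0 0 0 0 0 0'|grep -E "time|pos|ft"
python3 q.py
python3 - <<'E'
from h import *
f=imaging.grab_frame("scene")
print(blobs("s",f,(5,180,110),(14,255,255),150),[x for x in blobs("s",f,(130,100,40),(160,255,255),300)],blobs("s",f,(55,150,60),(75,255,255),300))
ticket.close_job()
E
```

```text
time_s: 25.65
ee_pos: [542.5, -30.3, 247.5]
ft_force: [0.2, 0.2, -0.3]
scene [(array([295.04, 216.74]), [279, 201, 34, 32, 205])]
[[296.0, 217.2], [295.6, 213.3], [294.9, 209.2]]
top []
[[354.1, 241.7], [354.7, 240.5], [355.6, 239.3]]
[(array([297.65, 188.44]), [287, 179, 19, 17, 202]), (array([515.85, 232.9 ]), [504, 204, 24, 58, 1174]), (array([247.26, 233.85]), [235, 222, 22, 21, 281])] [(array([452.63, 282.42]), [438, 268, 30, 29, 677])] []
the job is handed in; nothing more can be done
```

The two orange-lidded jars stand upright in cells 5 and 3, the hold-down frame is fully down against its stop and released, and the job was handed in at about 26 s of the 72 s; the purple and white jars look undisturbed, but I did not re-check the marker and tape at the end.

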